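# Open the tight-lidded pencil box in the caddy's hold-down slot

## Robot

A 6-joint arm with a two-finger parallel gripper is mounted at the origin on the work surface. World frame = base frame: x ahead of the robot, y to its left, z up, the work surface at z = 0. Lengths are in mm, angles in rad, forces in N, time in s.
With the tool pointing down it reaches from about 350 to 775 mm from the base axis. Payload 7.3 kg.
Tool frame: the origin (TCP) lies at the very end of the fingers, on their centre line; the grasp point (between the pads) lies 19 mm behind it (r.grip_point_offset is the distance from the TCP to the grasp point, in mm); z points along the fingers, x is the direction in which the jaws open and shut, and the axes are right-handed (so a half turn about z gives the same grasp; the last joint's range is limited). The gripper opens to 92 mm and grips with 3 to 60 N. Pads are 19 mm wide; open, the fingers measure 130 mm over their backs; the gripper's body (75 mm by 190 mm) begins 47 mm behind the grasp point.
Start: joints at [-1.476, 0.342, 1.524, -0, 1.275, -0.146], TCP at [125.223, -509.867, 226.741] pointing down, gripper open.
Joint ranges: [-2.53, 2.53], [-0.77, 2.02], [0.04, 2.7], [-1, 4.14], [0.28, 2.66], [-3.11, 3.11]. Speed limits (rad/s): [2.57, 2.57, 3.14, 3.14, 3.14, 3.14].

## Interface

Orientations are given as a unit quaternion [x, y, z, w].
In Python, from bench import r gives the robot as it stands.
- The arm moves only by the tool jog_arm, never from a script. Its argument "commands" is a list of rows, each a list of 5 numbers: the closure in counts, from 0 (fully open) to 255 (shut), then the shift along the tool's x, y, z in units of 80 mm (1.0 is 80 mm), then the turn about the tool's z in units of 45 degrees (1.0 is 45 degrees). A call has 1 to 20 rows; each row is the pose to reach, as a shift and turn from the pose commanded when the call began, along the tool's axes at that moment; what a row does not reach only later rows make up. A row lasts 1/10 s, in which the tool goes at most 50 mm and 8.59 degrees, less where a joint would pass 70% of its speed; a pose out of reach is approached as far as the arm can. A call with a number of a shift or a turn outside -1 to 1 is refused whole. A call with a gripper value outside its range is refused whole. The fingers move at their own pace and stop on an object; the grip force is fixed at half the most. Time passes only in rows, so rows that repeat a pose let the fingers close. It gives the time, the measured TCP pose, the force and the opening at its end, in the units of the state.
- r.get_state(): the state, without advancing time (a new reading comes with each control period).
- r.snapshot(name): name is "scene" or "side" or "wrist"; returns the picture (400x640x3 uint8, blue, green, red); there is no depth.
- r.camera_params(name): a dict with "fx", "fy", "cx", "cy" (pixels), "eye" and "attitude" of the camera in the world. Camera axes: x right, y down, z forward; pixel columns grow to the right and rows downward; lengths in mm; the calibration is good to about 2 mm. A picture is of the moment at which its call begins: read the wrist's pose just before it. camera_params takes no time and is no camera call; for the wrist camera it gives the pose at the moment of the call.
- r.close_job(): hands the job in, once; it reports no verdict.
The state is a dict: "clock": time; "q": joint angles; "qd": joint speeds; "joint_torque": joint torques, N m; "tcp_pos": TCP position; "tcp_rot": TCP orientation; "force": force on the tool from outside, world axes, zero at the start; "wrist_torque": the same for the moment, N m; "finger_gap": finger opening in mm.
Only numpy, scipy, OpenCV 4.12 (cv2) and the standard library are available. Lean on these libraries where they do the work, as an engineer would, in place of code of your own. Each camera call takes 0.05 s, during which the arm holds its last target.

## Task

Slide the closed pencil box fully home into the lipped slot of the lazy susan, so that the lips hold its foot down, then draw its tight, deep lid straight up and off and set the lid down (lowered, not dropped) upright, open end down, wholly on the round cork mat. At the end the opened box stands fully home in the slot and the slot's mouth faces the robot's side of the table: turn the tray by its post if it does not. Do not upset or shift the things standing around.

Things in the scene. Friction and masses are not known exactly. Their poses are not given: they have to be found in the camera images.
- turntable (a joint): the round teal tray of the lazy susan (300 mm across, top face 30 mm above the table) turning about a vertical axis; 0 = the open mouth of its slot points straight to -x (to the robot's side of the table), positive = turned counter-clockwise seen from above (rad); it turns freely within +-2.2 with a drag of about 0.15 N m and stays where it is left
- caddy: fixed foot of the lazy susan; origin on the tray's turning axis, at table height
- post (a point): on the axis of the upright round teal post (14 mm thick, its top 100 mm above the tray) by which the tray is turned; this point is 20 mm below the post's top, 110 mm from the turning axis, opposite the slot's mouth. Two round cups with pens, up to 111 mm above the tray, stand on the tray about 100 mm to either side of the post
- dock (a point): on the tray's top face, where the middle of the box's foot is when fully home in the slot, 47 mm from the turning axis; -x points out of the slot's mouth, z up. Two rails along x, 87 mm apart, carry lips overhanging inwards (64 mm between lips, underside 10 mm, top 15 mm above the tray). A 16 mm high back stop crosses the inner end, 48 mm from this point
- mouth (a point): on the tray's top face, in the middle of the slot's entry, where the rails and lips begin, 28 mm to the -x side of the dock point; in front of it two low guides (12 mm high, 40 mm long) flare outwards on the tray, whose rim is 75 mm further out
- box_foot (a point): base of the magenta plastic pencil box: centre of its underside, z up, x along its long side. Foot 90 (x) by 83 (y) by 6 mm, plinth 75 by 53 mm up to 18 mm, then a neck 66 by 44 mm up to 98 mm, under the lid, holding pencils. 0.17 to 0.3 kg; closed box 106 mm tall. The lid is held by spring cheeks with some 8 to 15 N, so lifting it lifts the whole box
- lid_center (a point): the deep magenta lid, 75 (x) by 53 (y) by 88 mm tall, open below, walls 3 mm, 0.07 kg; this point is its centre, half-way up, x along its long side. Closed, its rim rests on the plinth, this point 62 mm above the box's underside. Free after being drawn up 80 mm; the cheeks (74 mm above the underside) grip it for the first 56 mm
- mat_top (a point): round cork mat, 150 mm across, 4 mm thick, fixed; this point is the centre of its top face
- mug_center (a point): bystander, to be left alone: white ceramic mug, 76 mm across, 90 mm tall, with a handle reaching about 30 mm further out; this point is at its centre, half-way up
- pencil_cup_center (a point): bystander, to be left alone: round steel cup, 72 mm across, 100 mm tall, with pencils standing in it up to 145 mm above the table; this point is at its centre, half-way up
- spinning_top_center (a point): bystander, to be left alone: wooden spinning top on a small round stand, 60 mm across, 70 mm tall in all; this point is at its centre, half-way up
- jar_center (a point): bystander, to be left alone: amber glass jar with a lid, 72 mm across, 100 mm tall; this point is at its centre, half-way up
- remote_center (a point): bystander, to be left alone: flat black remote control, 50 by 160 by 18 mm, long along its y; this point is at its centre, half-way up
- bowl_center (a point): bystander, to be left alone: blue ceramic bowl, 110 mm across, 45 mm tall; this point is at its centre, half-way up
There are look-alikes about, which are no part of the job. Leave any red look-alike of the part that bears lid_center alone. Of the things that look like the part that bears mat_top, take the one that is farthest to the robot's left at the start.

How it is judged:
By the outcome, as a careful person would: the job done as asked, in the order asked, and still so for the second after the job is handed in, with the robot touching nothing.
It also fails if it takes over 67 s, if anything falls off the work surface, if the arm or the gripper's body presses on something with over 40 N, if the wrist force passes 120 N, or if a joint passes its speed limit or range.

## Working session

There is one attempt and no reset: what is moved stays moved. The work goes in short steps, Python scripts to look and compute and a tool call to move; the robot and the scene stay as the last step left them, time stands still between calls to the robot, and variables do not carry over. Pictures are saved under pics/ and viewed, and the job is handed in when it is done.

Besides the shell and the picture viewer there is one more tool, called after "Request:" as name([rows], argument=value, ...), one row to a line, values as JSON. jog_arm: Moves the arm, as the interface text tells. Its arguments: {"type":"object","properties":{"commands":{"type":"array"}},"required":["commands"]}

```bash
mkdir -p pics; ls
python3 - <<'E'
from bench import r
import cv2
s=r.get_state();print({k:s[k] for k in('clock','tcp_pos','tcp_rot','force','finger_gap')})
for n in('scene','side','wrist'):
    print(n,r.camera_params(n)); cv2.imwrite(f'pics/{n}0.png',r.snapshot(n))
E
```

```text
pics
{'clock': 0.0, 'tcp_pos': array([ 125.19908373, -509.45064755,  226.0603412 ]), 'tcp_rot': array([ 7.86922602e-01, -6.17051257e-01, -5.05228984e-04, -5.57133221e-04]), 'force': array([-0.36348301, -0.42440494,  0.84412058]), 'finger_gap': 91.60426137398301}
scene {'fx': 361.59951971780777, 'fy': 361.59951971780777, 'cx': 311.9540744038477, 'cy': 200.06848590132316, 'eye': array([ 786.41238839, -553.1871659 , 1005.58343034]), 'attitude': array([ 0.92414593,  0.22961864, -0.07169093, -0.29679959])}
side {'fx': 381.564133891693, 'fy': 381.564133891693, 'cx': 318.9615679567758, 'cy': 196.41790918204586, 'eye': array([ 37.3462011 , 969.07797178, 706.94391741]), 'attitude': array([-0.1776948 ,  0.85315277, -0.47791864,  0.11022109])}
wrist {'fx': 325.25781802547556, 'fy': 325.25781802547556, 'cx': 321.73739974277333, 'cy': 203.22472294427865, 'eye': array([ 204.4688029 , -490.20310846,  384.28213751]), 'attitude': array([ 0.77759282, -0.60959196, -0.09636427,  0.1202538 ])}
```

View pics/scene0.png

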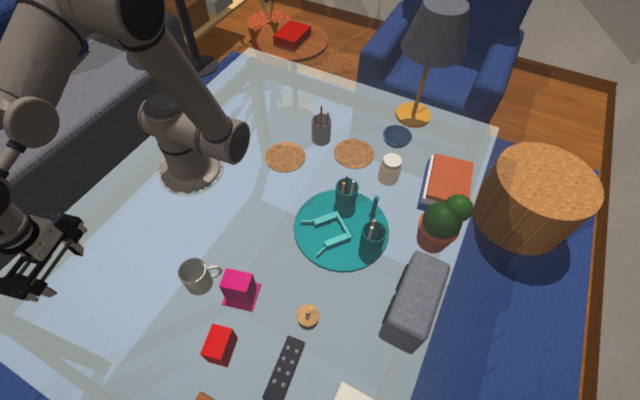

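View pics/side0.png

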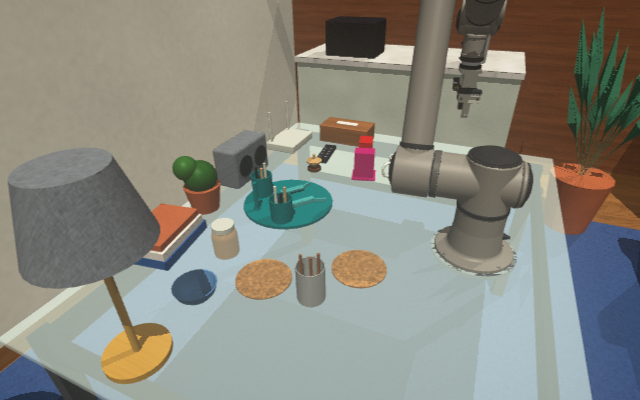

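View pics/wrist0.png

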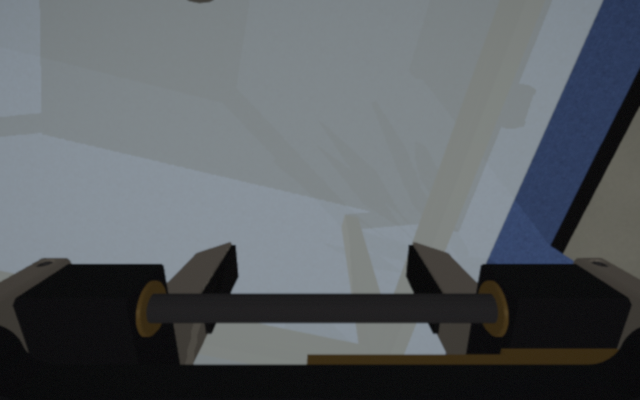

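The scene view shows the magenta box at (239,288), a red look-alike at (219,344), and the teal tray at (342,230) with its slot mouth towards about (310,235). There are two cork mats, at (285,156) and (354,153). Next I'll measure these.

```bash
cat > h.py <<'E'
import numpy as np,cv2
from scipy.spatial.transform import Rotation as R
from bench import r
P={n:r.camera_params(n) for n in('scene','side')}
def ray(c,uv):
    c=P[c] if isinstance(c,str) else c
    d=np.array([(uv[0]-c['cx'])/c['fx'],(uv[1]-c['cy'])/c['fy'],1.])
    return np.array(c['eye']),R.from_quat(c['attitude']).as_matrix()@d
def plane(c,uv,z):
    e,d=ray(c,uv); return e+d*(z-e[2])/d[2]
def proj(c,p):
    c=P[c] if isinstance(c,str) else c
    v=R.from_quat(c['attitude']).as_matrix().T@(np.asarray(p,float)-c['eye'])
    return np.array([c['fx']*v[0]/v[2]+c['cx'],c['fy']*v[1]/v[2]+c['cy']])
def blobs(img,lo,hi,amin=40):
    m=cv2.inRange(cv2.cvtColor(img,cv2.COLOR_BGR2HSV),lo,hi)
    cs,_=cv2.findContours(m,cv2.RETR_EXTERNAL,cv2.CHAIN_APPROX_NONE)
    return m,sorted([c for c in cs if cv2.contourArea(c)>amin],key=cv2.contourArea,reverse=True)
E
python3 - <<'E'
from h import *
np.set_printoptions(precision=1,suppress=True)
for n in('scene','side'):
    im=cv2.imread(f'pics/{n}0.png')
    for name,lo,hi,z in(('cork',(5,90,90),(18,220,255),4),('mag',(150,100,60),(172,255,255),0),('teal',(82,120,60),(96,255,255),30),('red',(0,200,100),(4,255,255),0)):
        m,cs=blobs(im,lo,hi)
        for c in cs[:5]:
            el=cv2.fitEllipse(c);pts=np.array([plane(n,p[0],z)[:2] for p in c])
            (cx,cy),rad=cv2.minEnclosingCircle(pts.astype(np.float32))
            print(n,name,cv2.contourArea(c),np.round(el[0]),'circ',cx,cy,rad)
im=cv2.imread('pics/scene0.png')
a=cv2.resize(im[170:290,280:400],None,fx=4.5,fy=4.5,interpolation=cv2.INTER_CUBIC)
b=cv2.resize(im[255:375,195:275],None,fx=4.5,fy=4.5,interpolation=cv2.INTER_CUBIC)[:540]
cv2.imwrite('pics/crop_a.png',a);cv2.imwrite('pics/crop_b.png',b)
im=cv2.imread('pics/side0.png')
cv2.imwrite('pics/crop_c.png',cv2.resize(im[120:240,230:390],None,fx=5,fy=5,interpolation=cv2.INTER_CUBIC))
E
```

```text
scene cork 15421.0 [553. 187.] circ 1129.6910400390625 524.825927734375 690.570068359375
scene cork 7195.5 [291.  36.] circ -133.91885375976562 922.4305419921875 484.3620300292969
scene cork 1586.5 [449. 178.] circ 845.6156005859375 394.12664794921875 127.88487243652344
scene cork 869.0 [285. 157.] circ 272.74603271484375 212.15513610839844 74.34154510498047
scene cork 834.5 [353. 153.] circ 491.1719970703125 347.646240234375 73.57887268066406
scene mag 1187.5 [239. 289.] circ 412.8463439941406 -294.8451232910156 78.21372985839844
scene teal 5105.0 [339. 232.] circ 591.8260498046875 15.438939094543457 150.2246551513672
scene red 392.0 [291.  31.] circ -138.12576293945312 983.237548828125 98.57353210449219
scene red 391.0 [213. 343.] circ 435.3916015625 -447.9951477050781 40.98664093017578
side cork 7594.5 [570. 157.] circ -358.43890380859375 -1277.42431640625 1110.1978759765625
side cork 3245.0 [351.  24.] circ 2859.140625 -5395.82275390625 3264.729248046875
side cork 1798.5 [181. 215.] circ 883.960205078125 161.49118041992188 220.2191162109375
side cork 1672.5 [263. 279.] circ 489.91632080078125 350.2173767089844 75.10955047607422
side cork 1550.0 [359. 268.] circ 271.505615234375 214.67312622070312 75.09587097167969
side mag 608.0 [364. 165.] circ 464.0095520019531 -409.02154541015625 154.14292907714844
side teal 3110.5 [285. 202.] circ 642.7808837890625 3.370258331298828 207.96688842773438
```

View pics/crop_a.png

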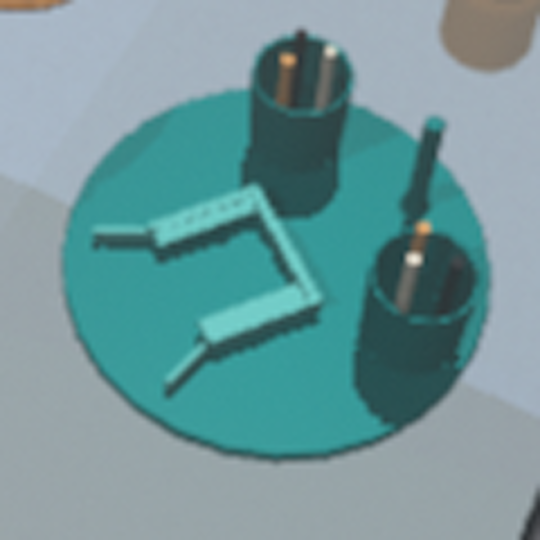

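View pics/crop_b.png

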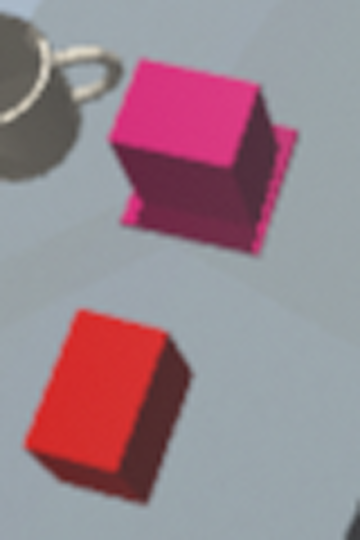

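View pics/crop_c.png

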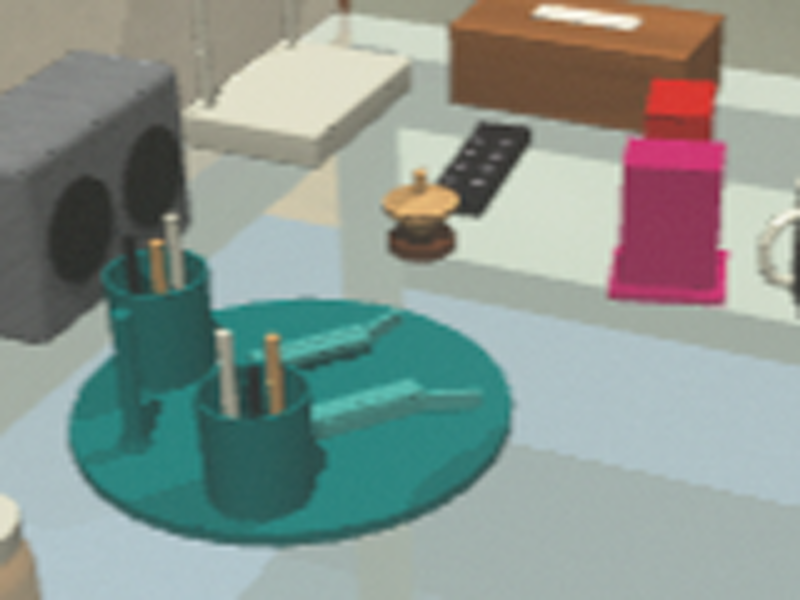

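Run:
```python
from h import *
np.set_printoptions(precision=1,suppress=True)
def tri(a,b):
    e1,d1=ray('scene',a);e2,d2=ray('side',b);d1/=np.linalg.norm(d1);d2/=np.linalg.norm(d2)
    A=np.stack([d1,-d2],1);t=np.linalg.lstsq(A,e2-e1,rcond=None)[0]
    p,q=e1+t[0]*d1,e2+t[1]*d2;return (p+q)/2,np.linalg.norm(p-q)
A=lambda x,y:(x/4.5+280-.4,y/4.5+170-.4)
B=lambda x,y:(x/4.5+195-.4,y/4.5+255-.4)
C=lambda x,y:(x/5+230-.4,y/5+120-.4)
print('post',plane('scene',A(433,124),130),plane('side',C(122,315),130),tri(A(433,124),C(122,315)))
c=np.array([591.8,15.4])
for nm,p,z in(('backL',(257,186),16+30),('backR',(322,299),46),('railLmouth outer',(150,228),45),('railLmouth inner',(158,247),45),('railRmouth in',(200,325),45),('railRmouth out',(207,340),45),('flareL end',(95,232),42),('flareR',(168,388),42)):
    q=plane('scene',A(*p),z);print(nm,q,q[:2]-c)
print('top corners')
T=[plane('scene',B(*p),106)[:2] for p in((143,60),(260,86),(233,166),(112,142))]
for i in range(4):print(T[i],np.linalg.norm(T[i]-T[i-1]),np.degrees(np.arctan2(*(T[i]-T[i-1])[::-1])))
print('mean',np.mean(T,0))
F=[plane('scene',B(*p),6)[:2] for p in((298,130),(262,255),(122,224))]
for i in range(3):print(F[i],np.linalg.norm(F[i]-F[i-1]),np.degrees(np.arctan2(*(F[i]-F[i-1])[::-1])))
print('mid',(F[0]+F[2])/2)
for p in((625,142),(725,146),(718,162),(628,158)):print('side top',plane('side',C(*p),106))
for p in((610,297),(724,301)):print('side foot',plane('side',C(*p),3))
```

```text
post [661.1 101.1 130. ] [656.7 107.4 130. ] (array([660.3, 103. , 127. ]), np.float64(0.8456537564061675))
backL [559.1  54.4  46. ] [-32.7  39. ]
backR [637.7  -8.1  46. ] [ 45.9 -23.5]
railLmouth outer [508.1 -11.8  45. ] [-83.7 -27.2]
railLmouth inner [520.3 -23.   45. ] [-71.5 -38.4]
railRmouth in [573.5 -64.1  45. ] [-18.3 -79.5]
railRmouth out [582.8 -72.1  45. ] [ -9.  -87.5]
flareL end [474.9 -31.1  42. ] [-116.9  -46.5]
flareR [ 575.4 -114.3   42. ] [ -16.4 -129.7]
top corners
[ 390.6 -289.9] 52.711552477562385 105.92705075291586
[ 461.6 -271.1] 73.48190543016966 14.798600052771382
[ 475.1 -319.8] 50.552477320294805 -74.48866026275309
[ 405.  -340.6] 73.10435210515655 -163.5139205108759
mean [ 433.1 -305.4]
[ 464.1 -253.9] 121.96466504069191 58.49920554591165
[ 488.5 -333.4] 83.09074625373101 -72.95094773331085
[ 400.4 -357.9] 91.446711765165 -164.42601456291644
mid [ 432.2 -305.9]
side top [ 471.6 -307.3  106. ]
side top [ 398.8 -328.4  106. ]
side top [ 395.1 -298.7  106. ]
side top [ 459.7 -280.6  106. ]
side foot [ 459.8 -249.2    3. ]
side foot [ 377.4 -275.9    3. ]
```

Run:
```python
from h import *
np.set_printoptions(precision=1,suppress=True)
B=lambda x,y:(x/4.5+195-.4,y/4.5+255-.4)
A=lambda x,y:(x/4.5+280-.4,y/4.5+170-.4)
for p,z in(((120,70),45),((120,70),75),((80,310),100),((167,333),100),((190,375),60)):print(p,z,plane('scene',B(*p),z))
print('mug rim',plane('scene',(194,268),90),'spin',plane('scene',(308,312),60))
for nm,p in(('cup1',(302,78)),('cup2',(422,280))):
    q=plane('scene',A(*p),30+82)[:2];print(nm,q,q-[660.5,103])
im=cv2.imread('pics/scene0.png')
cv2.imwrite('pics/crop_m.png',cv2.resize(im[125:195,255:385],None,fx=5,fy=5,interpolation=cv2.INTER_CUBIC))
```

```text
(120, 70) 45 [ 354.8 -284.6   45. ]
(120, 70) 75 [ 368.3 -292.9   75. ]
(80, 310) 100 [ 445.  -426.4  100. ]
(167, 333) 100 [ 494.4 -414.2  100. ]
(190, 375) 60 [ 506.3 -421.1   60. ]
mug rim [ 305.3 -326.9   90. ] spin [ 633.9 -278.9   60. ]
cup1 [563.4 108.6] [-97.1   5.6]
cup2 [698.4  -3.1] [  37.9 -106.1]
```

View pics/crop_m.png

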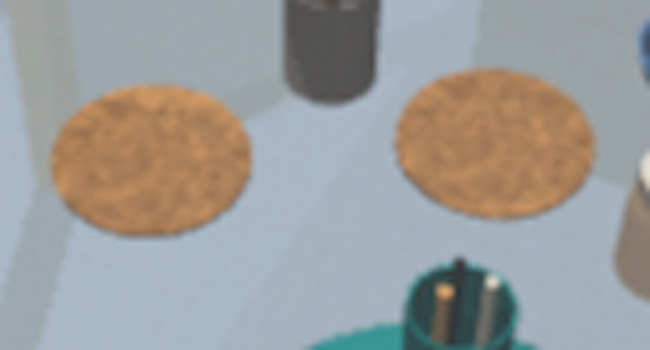

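The mats are at scene (285,157), which is y≈213, and (353,153), which is y≈349. The robot's left is +y, so the second one, world (491,349), is the target. The crop shows the same plain cork disc for both. The box is at (433,-305) with yaw 15.3°, and the tray is turned about 52°. I'll go to the box.

Request:
jog_arm([
  [0,-0.16,-0.435,0,0],
  [0,-0.312,-0.87,0,0],
])

```text
clock: 0.35
tcp_pos: [186.9, -468.6, 226.2]
tcp_rot: [0.786, -0.618, -0.0, -0.0]
force: [0.5, 0.1, 0.6]
finger_gap: 91.7
```

Request:
jog_arm([
  [0,-0.16,-0.435,0,0],
  [0,-0.312,-0.87,0,0],
])

```text
clock: 0.55
tcp_pos: [249.4, -427.1, 226.5]
tcp_rot: [0.787, -0.617, -0.0, -0.0]
force: [-0.9, 0.9, -0.6]
finger_gap: 92.2
```

Request:
jog_arm([
  [0,-0.16,-0.435,0,0],
  [0,-0.312,-0.87,0,0],
])

```text
clock: 0.75
tcp_pos: [311.2, -386.2, 226.6]
tcp_rot: [0.787, -0.617, -0.0, -0.0]
force: [0.6, -0.1, -0.7]
finger_gap: 91.9
```

Request:
jog_arm([
  [0,-0.16,-0.435,0,0],
  [0,-0.312,-0.87,0,0],
  [0,-0.312,-0.87,0,-0.033],
])

```text
clock: 1.05
tcp_pos: [374.5, -344.0, 226.5]
tcp_rot: [0.796, -0.605, 0.0, -0.001]
force: [0.0, -0.4, -0.2]
finger_gap: 91.9
```

Run:
```python
from h import *
s=r.get_state();c=r.camera_params('wrist');print(s['clock'],s['tcp_pos'],s['tcp_rot'],s['q'])
im=r.snapshot('wrist');cv2.imwrite('pics/w1.png',im)
m,cs=blobs(im,(150,100,60),(172,255,255))
for k in cs[:2]:
    print(cv2.contourArea(k),cv2.approxPolyDP(k,4,True)[:,0].tolist())
```

```text
1.05 [ 374.5315998  -344.02363478  226.49745994] [ 7.96357350e-01 -6.04826049e-01  2.98830456e-05 -6.48601564e-04] [-8.94572719e-01  3.12173647e-01  1.56854350e+00  1.33652591e-03
  1.26113247e+00  4.04114978e-01]
6554.0 [[265, 73], [269, 164], [327, 165], [330, 154], [339, 154], [341, 73]]
```

View pics/w1.png

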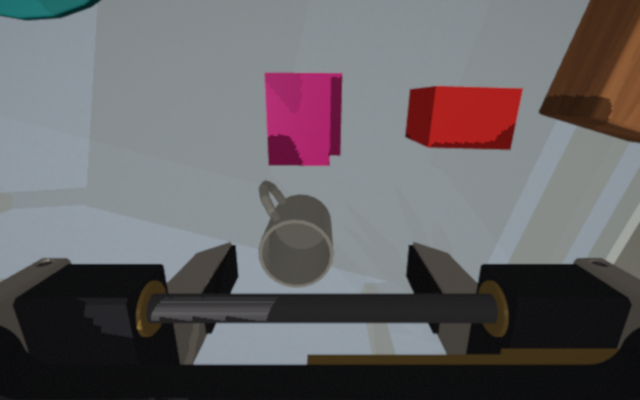

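The wrist view shows the magenta lid top spanning about (265–329, 73–165), square to the tool. The red box is at right (465,117) and the mug below (297,250).

Run:
```python
from h import *
np.set_printoptions(precision=1,suppress=True)
c=r.camera_params('wrist')
im=cv2.imread('pics/w1.png');cv2.imwrite('pics/w1c.png',cv2.resize(im[50:185,250:360],None,fx=5,fy=4.4))
T=np.array([plane(c,p,106)[:2] for p in((265,72.5),(269,164.5),(328.5,164.5),(330,73))])
print(T,T.mean(0),[ (np.linalg.norm(T[i]-T[i-1]),np.degrees(np.arctan2(*(T[i]-T[i-1])[::-1]))) for i in range(4)])
```

```text
[[ 458.7 -273.6]
 [ 387.2 -293.1]
 [ 401.1 -342.7]
 [ 472.3 -323.5]] [ 429.8 -308.2] [(np.float64(51.806083191646415), np.float64(105.20728382758472)), (np.float64(74.16377072086391), np.float64(-164.74211549880025)), (np.float64(51.554858305166995), np.float64(-74.34618955751398)), (np.float64(73.76219809692626), np.float64(15.061801388606346))]
```

View pics/w1c.png

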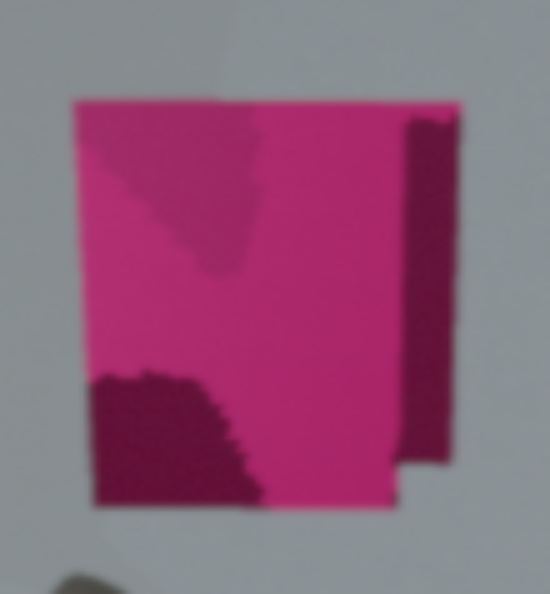

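Request:
jog_arm([
  [0,-0.12,-0.4,0,0.011],
  [0,-0.254,-0.811,0,0.011],
  [0,-0.254,-0.811,0.6,0.011],
  [0,-0.254,-0.811,0.9,0.011],
])

```text
clock: 1.5
tcp_pos: [427.9, -309.2, 152.2]
tcp_rot: [0.792, -0.61, -0.001, 0.0]
force: [0.3, -0.8, 0.0]
finger_gap: 91.7
```

Request:
jog_arm([
  [0,0,0,0.5,0],
  [0,0,0,0.97,0],
])

```text
clock: 1.7
tcp_pos: [428.1, -310.7, 75.9]
tcp_rot: [0.792, -0.611, 0.0, 0.0]
force: [1.2, -0.5, 0.7]
finger_gap: 91.8
```

Request:
jog_arm([
  [0,0,0,0.31,0],
  [120,0,0,0.31,0],
  [160,0,0,0.31,0],
  [200,0,0,0.31,0],
  [200,0,0,0.31,0],
  [255,0,0,0.31,0],
  [255,0,0,0.31,0],
])

```text
clock: 2.4
tcp_pos: [429.2, -309.8, 53.3]
tcp_rot: [0.792, -0.61, 0.0, -0.0]
force: [-1.1, 1.4, 5.8]
finger_gap: 52.5
```

Gripped: the gap is 52.5 mm, as expected for the 53 mm lid. Lifting and carrying towards the mouth.

Request:
jog_arm([
  [255,0,0,-0.3,0],
  [255,0,0,-0.75,0],
  [255,-0.4,-0.25,-0.75,0],
  [255,-0.75,-0.487,-0.75,0],
])

```text
clock: 2.8
tcp_pos: [451.6, -241.6, 113.2]
tcp_rot: [0.792, -0.611, 0.001, -0.0]
force: [1.5, 0.8, -4.1]
finger_gap: 53.1
```

Request:
jog_arm([
  [255,-0.4,-0.25,0,0],
  [255,-0.75,-0.487,0,0],
])

```text
clock: 3.0
tcp_pos: [473.5, -172.2, 112.1]
tcp_rot: [0.792, -0.61, -0.0, 0.0]
force: [0.1, 0.1, -4.0]
finger_gap: 52.8
```

Request:
jog_arm([
  [255,-0.3,-0.2,0,-0.16],
  [255,-0.5,-0.35,0,-0.33],
  [255,-0.65,-0.45,0,-0.5],
  [255,-0.741,-0.487,0,-0.66],
  [255,-0.741,-0.487,0,-0.824],
  [255,-0.741,-0.487,0,-0.824],
])

```text
clock: 3.6
tcp_pos: [495.9, -106.1, 112.0]
tcp_rot: [0.945, -0.326, -0.0, 0.0]
force: [0.2, -0.6, -3.6]
finger_gap: 52.8
```

Run:
```python
from h import *
s=r.get_state();print(s['clock'],s['tcp_pos'],s['tcp_rot'],s['force'],s['finger_gap'],s['q'])
for n in('scene','side'):
    im=r.snapshot(n);cv2.imwrite(f'pics/{n}1.png',im)
    x,y=(250,150) if n=='scene' else (230,120)
    cv2.imwrite(f'pics/{n}1c.png',cv2.resize(im[y:y+140,x:x+160],None,fx=4,fy=4,interpolation=cv2.INTER_CUBIC))
```

```text
3.6 [ 495.94688012 -106.13655713  112.01492264] [ 9.45477449e-01 -3.25687277e-01 -4.28768536e-04  8.84970947e-05] [ 0.23509314 -0.63464705 -3.64759638] 52.80358906323582 [-3.61912485e-01  4.35868130e-01  1.73131101e+00 -2.44953476e-04
  9.75265338e-01  3.01702167e-01]
```

View pics/scene1c.png

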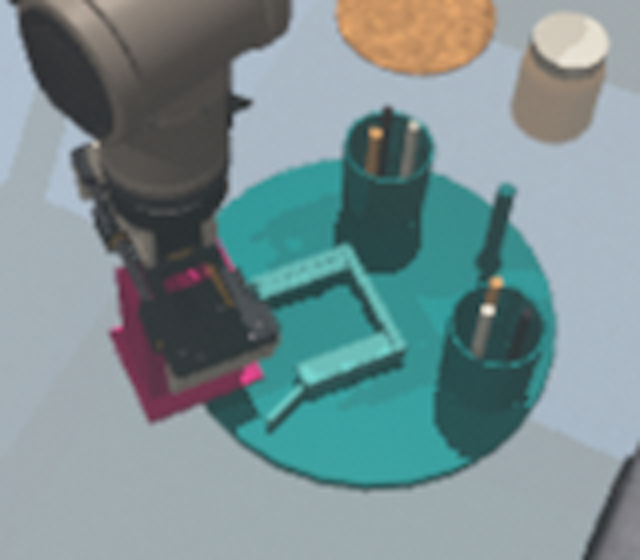

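View pics/side1c.png

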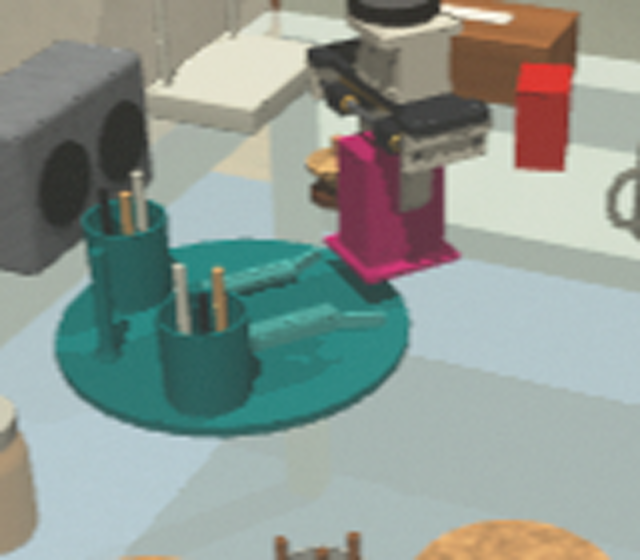

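Both views show the box held upright, squared to the slot and in front of the mouth. I'm lowering it onto the tray gently.

Request:
jog_arm([
  [255,0,0,0.2,0],
  [255,0,0,0.32,0],
  [255,0,0,0.32,0],
])

```text
clock: 4.0
tcp_pos: [495.1, -106.5, 85.3]
tcp_rot: [0.945, -0.328, -0.002, 0.0]
force: [0.1, 0.4, -4.0]
finger_gap: 53.1
```

Request:
jog_arm([
  [255,0,0,0.02,0],
  [255,0,0,0.02,0],
])

```text
clock: 4.2
tcp_pos: [496.5, -106.8, 85.3]
tcp_rot: [0.945, -0.327, 0.0, 0.0]
force: [0.5, 0.9, -4.0]
finger_gap: 52.8
```

Request:
jog_arm([
  [255,0,0,0.02,0],
  [255,0,0,0.02,0],
])

```text
clock: 4.4
tcp_pos: [496.7, -106.8, 83.9]
tcp_rot: [0.945, -0.327, 0.001, 0.0]
force: [0.8, 0.5, -3.8]
finger_gap: 52.7
```

Request:
jog_arm([
  [255,0,0,0.015,0],
  [255,0,0,0.015,0],
])

```text
clock: 4.6
tcp_pos: [497.0, -107.0, 83.3]
tcp_rot: [0.945, -0.327, 0.001, 0.0]
force: [-1.6, -1.8, 4.3]
finger_gap: 52.9
```

That's contact with the tray: Fz rose from -3.8 to +4.3. I'll ease up slightly and slide in.

Request:
jog_arm([
  [255,0,0,-0.009,0],
  [255,0,-0.1,-0.009,0],
  [255,0,-0.25,-0.009,0],
  [255,0,-0.4,-0.009,0],
  [255,0,-0.4,-0.009,0],
])

```text
clock: 5.1
tcp_pos: [517.6, -79.8, 83.3]
tcp_rot: [0.945, -0.326, 0.001, -0.001]
force: [2.1, 4.5, 5.3]
finger_gap: 52.6
```

Request:
jog_arm([
  [255,0,-0.1,-0.006,0],
  [255,0,-0.2,-0.006,0],
  [255,0,-0.3,-0.006,0],
  [255,0,-0.4,-0.006,0],
  [255,0,-0.4,-0.006,0],
])

```text
clock: 5.6
tcp_pos: [536.6, -55.0, 83.3]
tcp_rot: [0.945, -0.326, 0.0, -0.001]
force: [1.3, 1.3, -0.5]
finger_gap: 52.7
```

Request:
jog_arm([
  [255,0,-0.1,0,0],
  [255,0,-0.2,0,0],
  [255,0,-0.3,0,0],
  [255,0,-0.4,0,0],
  [255,0,-0.4,0,0],
])

```text
clock: 6.1
tcp_pos: [556.4, -29.9, 83.4]
tcp_rot: [0.945, -0.326, 0.0, -0.0]
force: [2.0, -1.0, -3.4]
finger_gap: 53.2
```

Request:
jog_arm([
  [255,0,-0.04,0,0],
  [255,0,-0.08,0,0],
  [255,0,-0.08,0,0],
])

```text
clock: 6.4
tcp_pos: [559.7, -25.8, 83.4]
tcp_rot: [0.945, -0.327, 0.0, -0.0]
force: [0.9, 1.2, -2.3]
finger_gap: 52.9
```

Request:
jog_arm([
  [255,0,-0.03,0,0],
  [255,0,-0.05,0,0],
  [255,0,-0.05,0,0],
])

```text
clock: 6.7
tcp_pos: [562.1, -22.8, 83.4]
tcp_rot: [0.945, -0.327, -0.0, -0.0]
force: [0.2, -0.4, -3.2]
finger_gap: 52.8
```

Request:
jog_arm([
  [255,0,-0.025,0,0],
  [255,0,-0.025,0,0],
])

```text
clock: 6.9
tcp_pos: [562.8, -21.8, 83.5]
tcp_rot: [0.945, -0.327, -0.0, 0.001]
force: [-2.8, -1.8, 0.0]
finger_gap: 52.8
```

Request:
jog_arm([
  [255,0,-0.025,0,0],
  [255,0,-0.025,0,0],
])

```text
clock: 7.1
tcp_pos: [563.2, -21.3, 83.8]
tcp_rot: [0.945, -0.326, -0.001, 0.002]
force: [-6.8, -7.4, 3.8]
finger_gap: 52.9
```

There's a stop force of about 10 N at r=46.5 mm (expected 47), so the box is home. I'll ease off 1.5 mm and draw the lid straight up.

Request:
jog_arm([
  [255,0,0.018,0,0],
  [255,0,0.018,-0.05,0],
  [255,0,0.018,-0.1,0],
  [255,0,0.018,-0.15,0],
  [255,0,0.018,-0.2,0],
])

```text
clock: 7.6
tcp_pos: [563.1, -20.7, 99.0]
tcp_rot: [0.945, -0.327, -0.001, 0.0]
force: [0.6, -2.4, -13.3]
finger_gap: 52.8
```

Request:
jog_arm([
  [255,0,0,-0.1,0],
  [255,0,0,-0.2,0],
  [255,0,0,-0.3,0],
  [255,0,0,-0.4,0],
  [255,0,0,-0.5,0],
  [255,0,0,-0.6,0],
  [255,0,0,-0.7,0],
  [255,0,0,-0.8,0],
  [255,0,0,-0.9,0],
  [255,0,0,-1.0,0],
])

```text
clock: 8.6
tcp_pos: [563.9, -20.9, 180.9]
tcp_rot: [0.945, -0.327, 0.001, -0.0]
force: [0.1, -1.0, -1.0]
finger_gap: 52.8
```

Run:
```python
from h import *
s=r.get_state();print(s['clock'],s['tcp_pos'],s['tcp_rot'],s['force'],s['finger_gap'])
for n in('scene','side'):
    im=r.snapshot(n);cv2.imwrite(f'pics/{n}2.png',im)
    x,y=(250,120) if n=='scene' else (230,70)
    cv2.imwrite(f'pics/{n}2c.png',cv2.resize(im[y:y+150,x:x+160],None,fx=4,fy=4,interpolation=cv2.INTER_CUBIC))
```

```text
8.6 [563.93970043 -20.88698512 180.90254459] [ 9.45144408e-01 -3.26651750e-01  8.03686039e-04 -1.92280941e-04] [ 0.10114703 -0.9870516  -0.98231292] 52.837441071066856
```

View pics/scene2c.png

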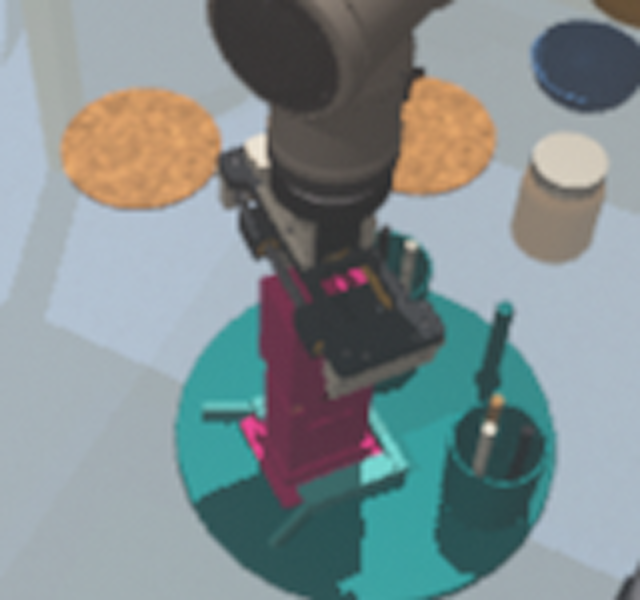

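View pics/side2c.png

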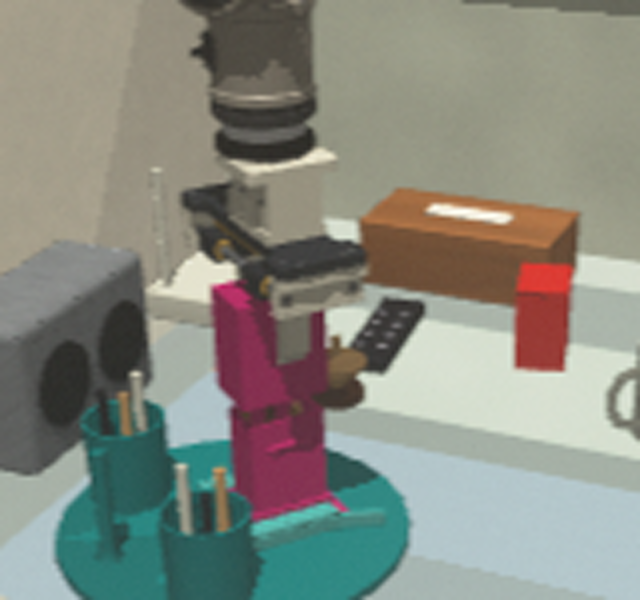

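The lid is clear of the neck: the side view shows a gap at about (293,172), the foot is in the slot, and the force is back to just the lid's weight. I'll raise it further while I compute the neighbours of the mat.

Run:
```python
from h import *
np.set_printoptions(precision=1,suppress=True)
m=np.array([490.5,349])
for n,a,b,z in(('pcup',(320.5,128),(311,284),50),('jar',(390,170),(225,241),50)):
    for c,p in(('scene',a),('side',b)):
        q=plane(c,p,z)[:2];print(n,c,q,q-m,np.linalg.norm(q-m),np.degrees(np.arctan2(*(q-m)[::-1])))
print('bowl',plane('scene',(397,136),40))
# move: lid to mat in tool axes, yaw -38.1
t=np.radians(-38.1);tx=np.array([np.cos(t),np.sin(t)]);ty=np.array([tx[1],-tx[0]])
d=m-[563.9,-20.9];print(tx@d/80,ty@d/80)
```

```text
pcup scene [342.5 364.5] [-148.    15.5] 148.75766005756728 174.0367364871293
pcup side [342.1 364.6] [-148.4   15.6] 149.21088297915398 173.99535284164014
jar scene [649.3 292.1] [158.8 -56.9] 168.6429650925504 -19.705728319227557
jar side [635.7 306.4] [145.2 -42.6] 151.36157534320196 -16.340860498082186
bowl [611.6 471.1  40. ]
-3.575032510331563 -3.072460392352096
```

Request:
jog_arm([
  [255,0,0,-0.6,0],
  [255,-0.4,-0.35,-0.6,0],
  [255,-0.894,-0.768,-0.6,0],
])

```text
clock: 9.0
tcp_pos: [546.4, 69.4, 228.6]
tcp_rot: [0.945, -0.328, 0.001, -0.0]
force: [0.7, 1.2, -1.6]
finger_gap: 53.0
```

Request:
jog_arm([
  [255,-0.45,-0.384,0,0],
  [255,-0.894,-0.768,0,0],
])

```text
clock: 9.2
tcp_pos: [526.6, 164.0, 227.4]
tcp_rot: [0.945, -0.327, -0.0, 0.0]
force: [0.1, -0.9, -0.1]
finger_gap: 52.8
```

Request:
jog_arm([
  [255,-0.45,-0.384,0,0],
  [255,-0.894,-0.768,0,0],
])

```text
clock: 9.4
tcp_pos: [508.2, 256.6, 227.3]
tcp_rot: [0.945, -0.327, -0.0, 0.0]
force: [0.6, -0.1, -0.6]
finger_gap: 52.6
```

Request:
jog_arm([
  [255,-0.45,-0.384,0,0.18],
  [255,-0.7,-0.6,0,0.36],
  [255,-0.894,-0.768,0,0.55],
  [255,-0.894,-0.768,0,0.74],
  [255,-0.894,-0.768,0,0.93],
  [255,-0.894,-0.768,0,0.93],
])

```text
clock: 10.0
tcp_pos: [490.4, 347.5, 227.0]
tcp_rot: [0.766, -0.643, -0.0, 0.0]
force: [-0.4, -0.1, -0.8]
finger_gap: 52.7
```

Run:
```python
from h import *
s=r.get_state();print(s['clock'],s['tcp_pos'],s['tcp_rot'],s['force'],s['finger_gap'],s['q'])
n='side'
im=r.snapshot(n);cv2.imwrite(f'pics/{n}3.png',im)
im=r.snapshot('scene');cv2.imwrite(f'pics/scene3.png',im)
```

```text
10.0 [490.36550023 347.52052581 227.02175116] [ 7.65891775e-01 -6.42969377e-01 -1.12637865e-04  3.96742193e-04] [-0.3559217  -0.06296885 -0.80102761] 52.66695358263851 [ 4.89124457e-01  4.83490485e-01  1.30108556e+00 -8.98530754e-05
  1.35783677e+00  1.88588164e+00]
```

View pics/side3.png

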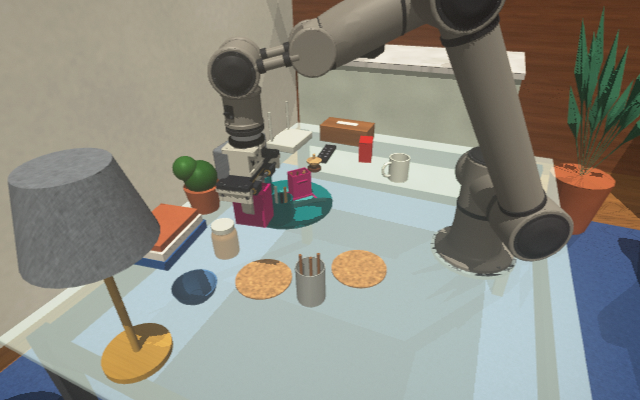

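View pics/scene3.png

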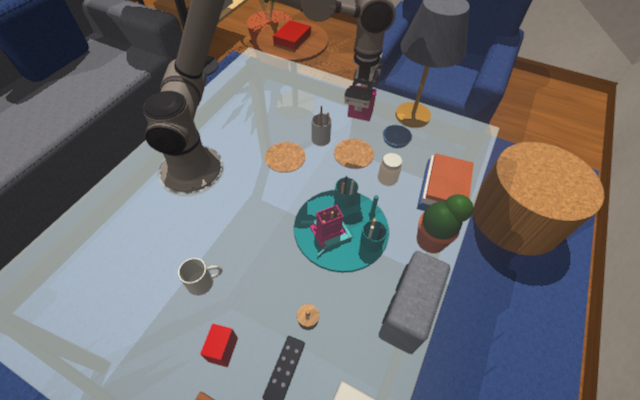

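The lid is held upright above the target mat, and the opened box stands in the slot. Lowering.

Request:
jog_arm([
  [255,0,0.01,0.5,0],
  [255,0,0.01,1.0,0],
])

```text
clock: 10.3
tcp_pos: [490.7, 347.3, 147.8]
tcp_rot: [0.767, -0.641, 0.001, -0.002]
force: [0.9, 0.4, -0.8]
finger_gap: 53.3
```

Request:
jog_arm([
  [255,0,0,0.4,0],
  [255,0,0,0.7,0],
  [255,0,0,0.95,0],
  [255,0,0,1.0,0],
])

```text
clock: 10.7
tcp_pos: [488.5, 346.1, 64.9]
tcp_rot: [0.767, -0.642, -0.001, 0.002]
force: [-0.0, 0.7, -1.0]
finger_gap: 53.0
```

Request:
jog_arm([
  [255,0,0,0.12,0],
  [255,0,0,0.2,0],
  [255,0,0,0.25,0],
  [255,0,0,0.25,0],
])

```text
clock: 11.1
tcp_pos: [489.8, 347.1, 47.4]
tcp_rot: [0.766, -0.643, 0.0, 0.0]
force: [-0.2, -0.0, -1.3]
finger_gap: 52.9
```

Run:
```python
from h import *
s=r.get_state();print(s['clock'],s['tcp_pos'],s['force'])
for n,x,y in(('side',190,190),('scene',290,90)):
    im=r.snapshot(n);cv2.imwrite(f'pics/{n}4c.png',cv2.resize(im[y:y+120,x:x+150],None,fx=5,fy=5,interpolation=cv2.INTER_CUBIC))
```

```text
11.1 [489.81949064 347.1257982   47.43537577] [-0.18748589 -0.00453595 -1.274837  ]
```

View pics/side4c.png

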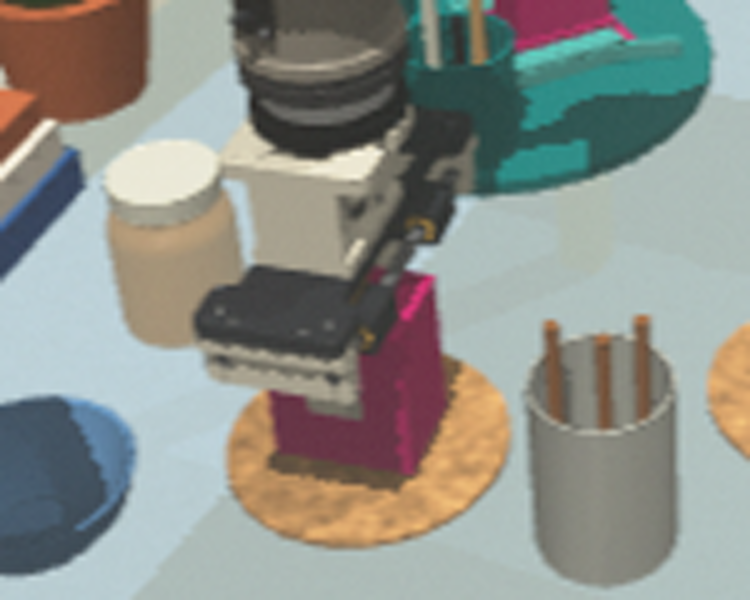

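View pics/scene4c.png

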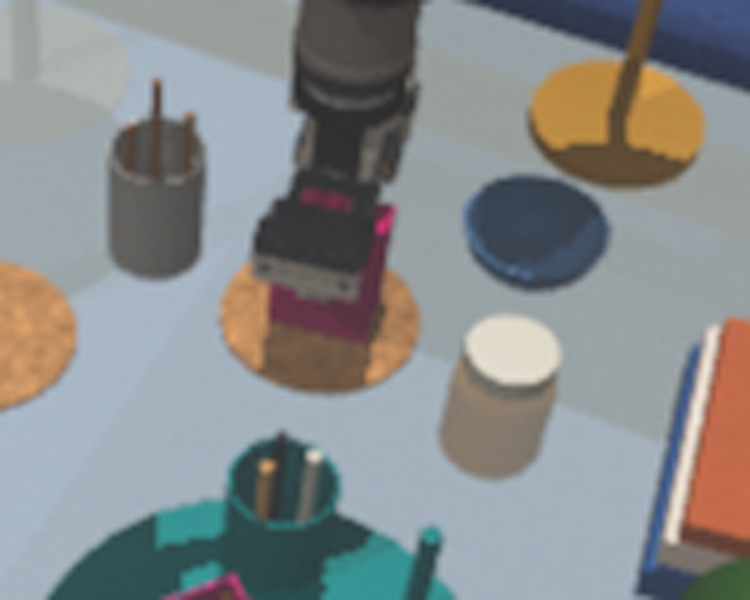

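Both views show the lid upright, centred and just above the mat, with the jar and cup clear. I'll continue in small steps until it touches.

Request:
jog_arm([
  [255,0,0,0.04,0],
  [255,0,0,0.07,0],
  [255,0,0,0.07,0],
])

```text
clock: 11.5
tcp_pos: [489.6, 347.0, 41.5]
tcp_rot: [0.766, -0.643, -0.0, 0.0]
force: [-0.5, 0.2, -2.1]
finger_gap: 52.8
```

Request:
jog_arm([
  [255,0,0,0.015,0],
  [255,0,0,0.015,0],
])

```text
clock: 11.7
tcp_pos: [489.8, 347.1, 40.5]
tcp_rot: [0.766, -0.643, 0.0, 0.0]
force: [0.1, -0.0, -0.8]
finger_gap: 53.1
```

Request:
jog_arm([
  [255,0,0,0.015,0],
  [255,0,0,0.015,0],
])

```text
clock: 11.9
tcp_pos: [489.9, 347.2, 39.5]
tcp_rot: [0.766, -0.643, 0.0, -0.0]
force: [-0.3, 0.4, -0.5]
finger_gap: 52.7
```

Request:
jog_arm([
  [255,0,0,0.012,0],
  [255,0,0,0.012,0],
])

```text
clock: 12.1
tcp_pos: [489.9, 347.2, 39.4]
tcp_rot: [0.766, -0.643, 0.0, -0.0]
force: [-2.8, -0.8, 5.4]
finger_gap: 52.9
```

Request:
jog_arm([
  [255,0,0,0.01,0],
  [255,0,0,0.01,0],
])

```text
clock: 12.3
tcp_pos: [489.9, 347.2, 39.3]
tcp_rot: [0.766, -0.643, 0.0, -0.0]
force: [-4.7, -2.0, 10.1]
finger_gap: 52.5
```

The lid is down on the mat. I'll ease off, open, and rise straight up.

Request:
jog_arm([
  [255,0,0,-0.012,0],
  [90,0,0,-0.012,0],
  [60,0,0,-0.012,0],
  [30,0,0,-0.012,0],
  [30,0,0,-0.012,0],
])

```text
clock: 12.8
tcp_pos: [489.8, 347.1, 38.5]
tcp_rot: [0.766, -0.643, -0.0, 0.0]
force: [0.3, -0.4, 0.4]
finger_gap: 78.1
```

Request:
jog_arm([
  [30,0,0,-0.2,0],
  [30,0,0,-0.6,0],
  [30,0,0,-1.0,0],
])

```text
clock: 13.1
tcp_pos: [489.4, 346.9, 118.9]
tcp_rot: [0.766, -0.643, -0.0, 0.001]
force: [0.5, 0.2, 0.1]
finger_gap: 81.0
```

Request:
jog_arm([
  [100,0,0,-0.5,0],
  [100,0,0,-1.0,0],
])

```text
clock: 13.3
tcp_pos: [489.5, 347.0, 199.8]
tcp_rot: [0.766, -0.643, -0.0, 0.0]
force: [0.3, 0.0, -0.3]
finger_gap: 69.3
```

Run:
```python
from h import *
s=r.get_state();print(s['clock'],s['tcp_pos'],s['tcp_rot'],s['force'],s['finger_gap'])
for n,x,y in(('side',190,150),('scene',280,120)):
    im=r.snapshot(n);cv2.imwrite(f'pics/{n}5.png',im);cv2.imwrite(f'pics/{n}5c.png',cv2.resize(im[y:y+150,x:x+150],None,fx=4,fy=4,interpolation=cv2.INTER_CUBIC))
```

```text
13.3 [489.49785948 346.95837493 199.8140306 ] [ 7.66134263e-01 -6.42680363e-01 -1.51059566e-04  4.68690234e-04] [ 0.31856406  0.00635209 -0.27755684] 69.3207717178951
```

View pics/side5c.png

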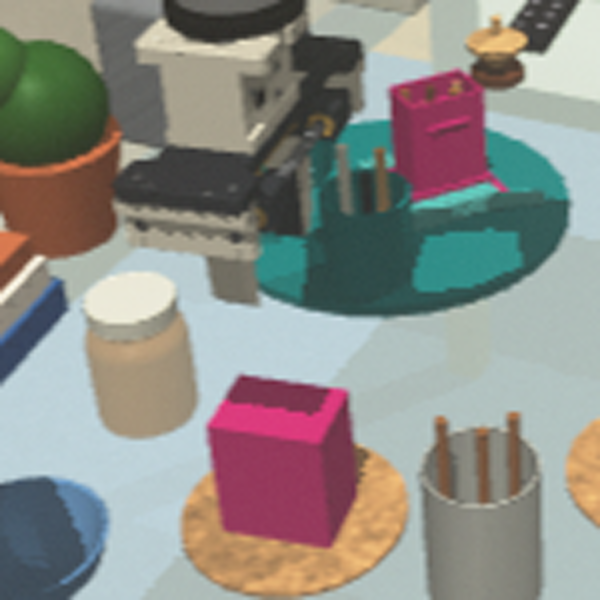

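View pics/scene5c.png

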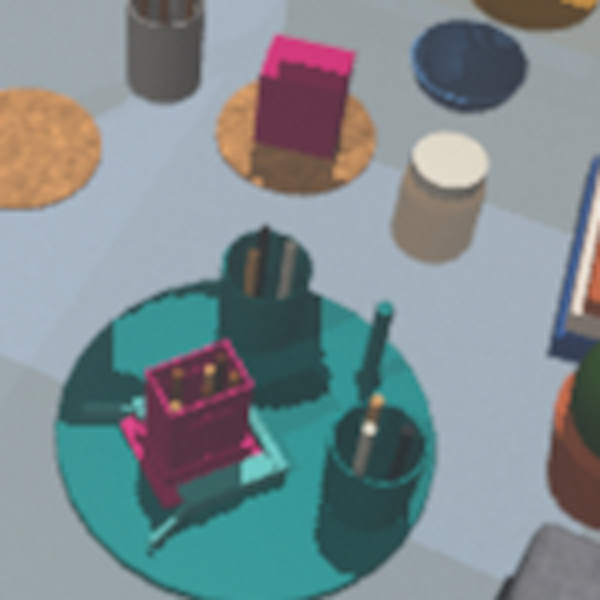

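The lid stands upright on the mat, and the opened box is in the slot. Next I re-measure the post at scene crop (384,308).

Run:
```python
from h import *
np.set_printoptions(precision=3,suppress=True)
q=plane('scene',(384/4+280-.4,308/4+120-.4),130)[:2];c=np.array([591.8,15.4])
v=q-c;print(q,np.linalg.norm(v),np.degrees(np.arctan2(v[1],v[0])))
p=np.array([489.5,347.]);t=2*np.arctan2(-.64268,.76613);print(np.degrees(t))
tx=np.array([np.cos(t),np.sin(t)]);ty=np.array([tx[1],-tx[0]]);
tgt=c+110*np.array([np.cos(np.radians(51.9)),np.sin(np.radians(51.9))]);d=tgt-p;print(tgt,tx@d/80,ty@d/80)
# arc rows: tool x at -38.1 at start, angle a from 51.9 down
t=np.radians(-38.1);tx=np.array([np.cos(t),np.sin(t)]);ty=np.array([tx[1],-tx[0]])
for a in np.linspace(51.9,0,11)[1:]:
    d=c+110*np.array([np.cos(np.radians(a)),np.sin(np.radians(a))])-tgt
    print(a.round(2),tx@d/80,ty@d/80,(51.9-a)/45)
```

```text
[659.703 102.697] 110.59593797950718 52.12279530066376
-79.9842517733245
[659.674 101.963] 3.38624044983599 -1.562048916163445
46.71 0.12438080077637262 0.005637222501565383 0.11533333333333329
41.52 0.24774172919071047 0.022502667057122835 0.23066666666666671
36.33 0.36907127542269186 0.05045804382878479 0.34600000000000003
31.14 0.48737458616595325 0.08927413001076864 0.46133333333333326
25.95 0.6016816220236502 0.13863264936387595 0.5766666666666665
20.76 0.7110551114399661 0.19812888195219208 0.692
15.57 0.8145982359485544 0.2672749826832014 0.8073333333333333
10.38 0.911461983721981 0.34550398144063127 0.9226666666666665
5.19 1.0008521111260122 0.4321744320105629 1.0379999999999998
0.0 1.0820356551968389 0.5265756716814705 1.1533333333333333
```

Request:
jog_arm([
  [130,0.42,-0.2,0,0],
  [130,0.8465,-0.39,0,0],
])

```text
clock: 13.6
tcp_pos: [532.3, 285.9, 198.4]
tcp_rot: [0.767, -0.642, 0.0, -0.0]
force: [0.3, -0.4, 0.7]
finger_gap: 47.1
```

Request:
jog_arm([
  [130,0.42,-0.2,0,0],
  [130,0.8465,-0.39,0,0],
])

```text
clock: 13.8
tcp_pos: [575.3, 223.4, 197.9]
tcp_rot: [0.766, -0.643, -0.0, 0.0]
force: [0.7, 0.2, 0.3]
finger_gap: 45.1
```

Request:
jog_arm([
  [130,0.42,-0.2,0,0],
  [130,0.8465,-0.39,0,0],
])

```text
clock: 14.0
tcp_pos: [617.9, 162.1, 197.8]
tcp_rot: [0.766, -0.643, -0.0, 0.0]
force: [-0.1, 0.1, -0.2]
finger_gap: 45.0
```

Request:
jog_arm([
  [130,0.42,-0.2,0,-0.18],
  [130,0.8465,-0.39,0,-0.36],
  [130,0.8465,-0.39,0,-0.55],
  [130,0.8465,-0.39,0,-0.74],
  [130,0.8465,-0.39,0,-0.931],
  [130,0.8465,-0.39,0,-0.931],
])

```text
clock: 14.6
tcp_pos: [659.7, 101.9, 197.7]
tcp_rot: [0.945, -0.326, -0.001, 0.0]
force: [0.9, -1.1, 0.1]
finger_gap: 44.8
```

Run:
```python
from h import *
s=r.get_state();print(s['clock'],s['tcp_pos'],s['tcp_rot'],s['force'],s['finger_gap'],s['q'])
for n,x,y in(('side',190,90),('scene',290,120)):
    im=r.snapshot(n);cv2.imwrite(f'pics/{n}6c.png',cv2.resize(im[y:y+150,x:x+150],None,fx=4,fy=4,interpolation=cv2.INTER_CUBIC))
```

```text
14.6 [659.65889252 101.93647141 197.70394107] [ 9.45444719e-01 -3.25781911e-01 -5.97797948e-04  2.70453088e-04] [ 0.87216856 -1.06237734  0.0618628 ] 44.81591039567075 [ 3.86402919e-02  6.31825889e-01  1.12413779e+00 -7.25508171e-05
  1.38693930e+00  7.02331030e-01]
```

View pics/side6c.png

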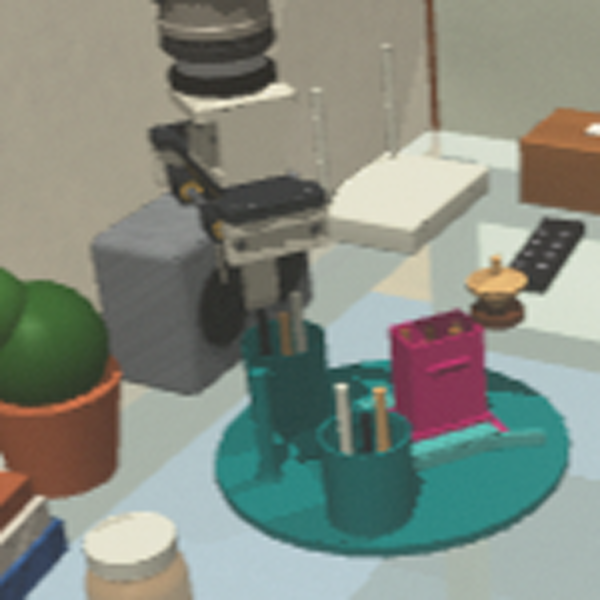

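View pics/scene6c.png

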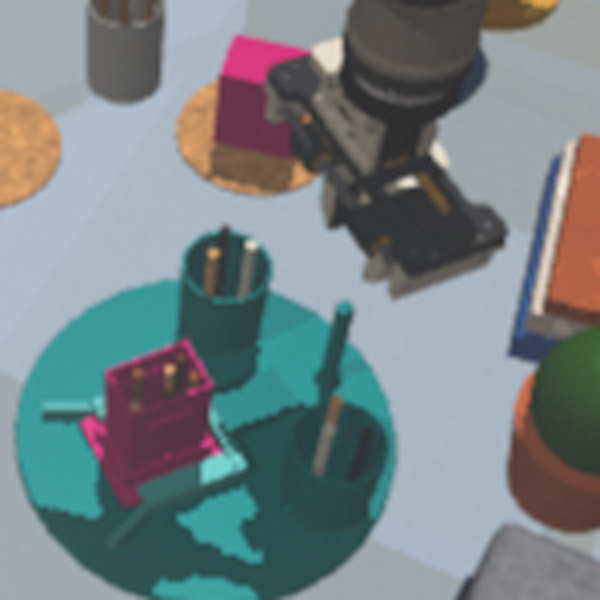

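Run:
```python
from h import *
print(plane('scene',(425,240),60),plane('scene',(425,215),150),plane('scene',(440,250),0),plane('scene',(432,178),60),plane('scene',(415,262),150))
```

```text
[840.14157521  74.96223637  60.        ] [810.35811153  93.30320624 150.        ] [8.95759126e+02 1.02342826e+02 1.13686838e-13] [788.18261801 316.58676272  60.        ] [831.98938167 -60.05120895 150.        ]
```

Request:
jog_arm([
  [130,0,0,0.4,0],
  [130,0,0,0.8,0],
  [130,0,0,1.0,0],
])

```text
clock: 15.0
tcp_pos: [658.3, 102.2, 115.5]
tcp_rot: [0.945, -0.328, -0.002, 0.001]
force: [-0.8, 0.2, -0.4]
finger_gap: 44.8
```

Request:
jog_arm([
  [130,0,0,0.15,0],
  [130,0,0,0.28,0],
  [180,0,0,0.28,0],
  [210,0,0,0.28,0],
  [230,0,0,0.28,0],
  [255,0,0,0.28,0],
  [255,0,0,0.28,0],
])

```text
clock: 15.7
tcp_pos: [660.5, 102.0, 97.3]
tcp_rot: [0.945, -0.326, 0.001, -0.0]
force: [0.1, 0.1, 3.0]
finger_gap: 13.4
```

The post is gripped (gap 13.4 mm for a 14 mm post). Nothing beyond is in reach, since the plant is at x>800. Now turning the tray along the arc.

Request:
jog_arm([
  [255,0.0625,0.0014,0,0.0579],
  [255,0.1249,0.0057,0,0.1158],
  [255,0.2487,0.0227,0,0.2316],
  [255,0.3705,0.0508,0,0.3473],
  [255,0.4892,0.0899,0,0.4631],
  [255,0.6038,0.1397,0,0.5789],
  [255,0.6038,0.1397,0,0.5789],
])

```text
clock: 16.4
tcp_pos: [692.9, 62.7, 97.3]
tcp_rot: [0.847, -0.532, 0.002, -0.001]
force: [3.0, 1.3, 1.9]
finger_gap: 13.5
```

Request:
jog_arm([
  [255,0.0625,0.0014,0,0.0579],
  [255,0.1249,0.0057,0,0.1158],
  [255,0.2487,0.0227,0,0.2316],
  [255,0.3705,0.0508,0,0.3473],
  [255,0.4892,0.0899,0,0.4631],
  [255,0.6038,0.1397,0,0.5789],
  [255,0.6038,0.1397,0,0.5789],
])

```text
clock: 17.1
tcp_pos: [704.1, 13.9, 97.3]
tcp_rot: [-0.705, 0.709, -0.002, 0.002]
force: [8.0, -1.4, -0.0]
finger_gap: 13.1
```

Run:
```python
from h import *
s=r.get_state();print(s['clock'],s['tcp_pos'],s['tcp_rot'],s['force'],s['finger_gap'],s['q'])
for n,x,y in(('side',190,90),('scene',280,150)):
    im=r.snapshot(n);cv2.imwrite(f'pics/{n}7c.png',cv2.resize(im[y:y+150,x:x+150],None,fx=4,fy=4,interpolation=cv2.INTER_CUBIC))
```

```text
17.1 [704.09489785  13.93222927  97.29910289] [-0.70530907  0.70889411 -0.00233114  0.00168096] [ 8.00038318 -1.35412214 -0.00870275] 13.121492135327498 [-8.87216473e-02  7.77020508e-01  1.12799752e+00 -4.53622396e-04
  1.23084260e+00  1.48729474e+00]
```

View pics/scene7c.png

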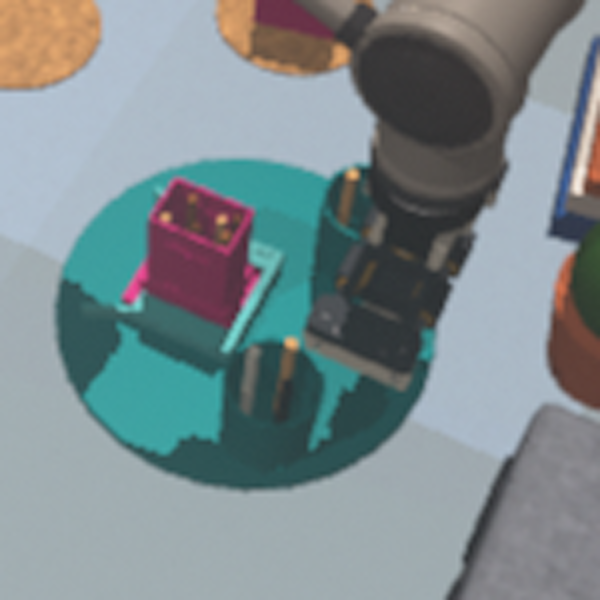

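Tray at about 0° (post y 13.9 against axis y 15.4). Release, rise and check.

Request:
jog_arm([
  [200,0,0,0,0],
  [160,0,0,0,0],
  [130,0,0,0,0],
  [130,0,0,0,0],
])

```text
clock: 17.6
tcp_pos: [701.5, 15.4, 96.1]
tcp_rot: [-0.706, 0.708, 0.0, -0.0]
force: [-0.0, -0.4, -0.1]
finger_gap: 39.2
```

Request:
jog_arm([
  [130,0,0,-0.3,0],
  [130,0,0,-0.7,0],
  [130,0,0,-1.0,0],
])

```text
clock: 17.9
tcp_pos: [702.1, 15.3, 178.0]
tcp_rot: [-0.706, 0.708, -0.0, 0.0]
force: [0.4, 0.3, -0.6]
finger_gap: 44.8
```

Request:
jog_arm([
  [130,0,0,-0.5,0],
  [130,0,0,-1.0,0],
  [130,0,0.8,-1.0,0],
  [130,0,0.8,-1.0,0],
])

```text
clock: 18.3
tcp_pos: [634.2, 15.9, 255.9]
tcp_rot: [-0.706, 0.708, 0.002, -0.001]
force: [-0.5, 0.3, -0.2]
finger_gap: 44.8
```

Run:
```python
from h import *
s=r.get_state();print(s['clock'],s['tcp_pos'],s['force'],s['finger_gap'])
for n,x,y in(('side',190,120),('scene',280,130)):
    im=r.snapshot(n);cv2.imwrite(f'pics/{n}8.png',im);cv2.imwrite(f'pics/{n}8c.png',cv2.resize(im[y:y+150,x:x+150],None,fx=4,fy=4,interpolation=cv2.INTER_CUBIC))
```

```text
18.3 [634.16570218  15.85096962 255.94334841] [-0.48687301  0.32764227 -0.17925088] 44.81257802997832
```

View pics/scene8.png

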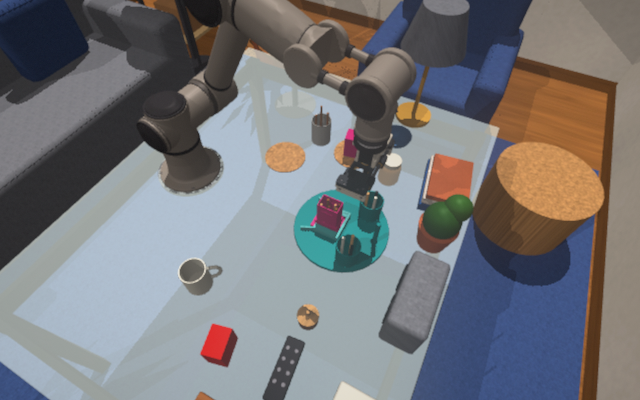

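View pics/scene8c.png

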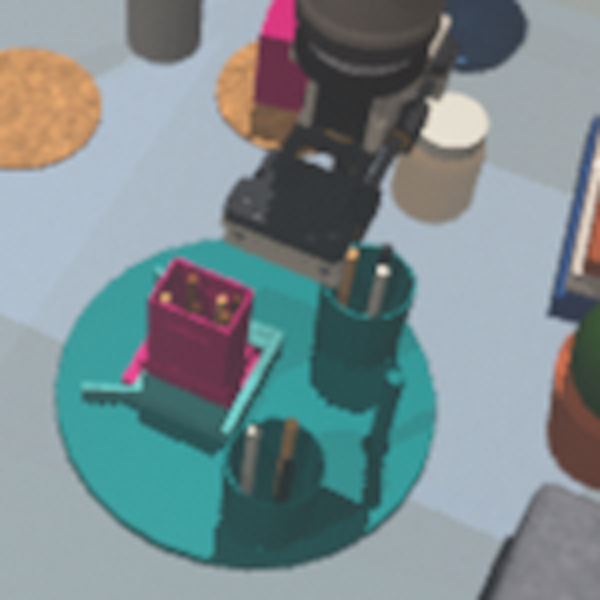

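View pics/side8c.png

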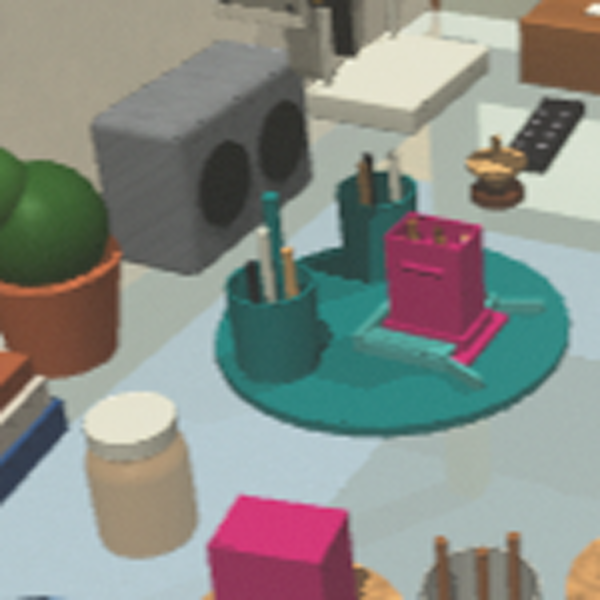

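```bash
python3 - <<'E'
from h import *
np.set_printoptions(precision=1,suppress=True)
S=lambda x,y:(x/4+280-.4,y/4+130-.4); D=lambda x,y:(x/4+190-.4,y/4+120-.4)
print('foot outer edge side',plane('side',D(508,314),36),plane('side',D(456,361),36),'want x=500, y -26..57')
T=[plane('scene',S(*p),128) for p in((150,298),(176,259),(253,293),(233,334))]
print('neck top scene',T,np.mean(T,0),'want 545,15')
T=[plane('side',D(*p),128) for p in((389,237),(405,214),(482,226),(474,251))]
print('neck top side',T,np.mean(T,0))
q=plane('scene',S(395,377),130);q2=plane('side',D(271,196),130);print('post',q,q2)
E
python3 - <<'E'
import cv2
im=cv2.imread('pics/side8.png')
cv2.imwrite('pics/s8z.png',cv2.resize(im[165:225,270:330],None,fx=9,fy=9,interpolation=cv2.INTER_CUBIC))
E
```

```text
foot outer edge side [503.  -21.7  36. ] [511.8  59.8  36. ] want x=500, y -26..57
neck top scene [array([516.7,  -2.8, 128. ]), array([517.6,  38.3, 128. ]), array([582.2,  37.1, 128. ]), array([584.7,  -2.8, 128. ])] [550.3  17.5 128. ] want 545,15
neck top side [array([574.9,  43.7, 128. ]), array([581.4,   4.2, 128. ]), array([514.3,  -0.9, 128. ]), array([502.5,  38.7, 128. ])] [543.3  21.4 128. ]
post [702.7  16.9 130. ] [698.3  21.2 130. ]
```

View pics/s8z.png

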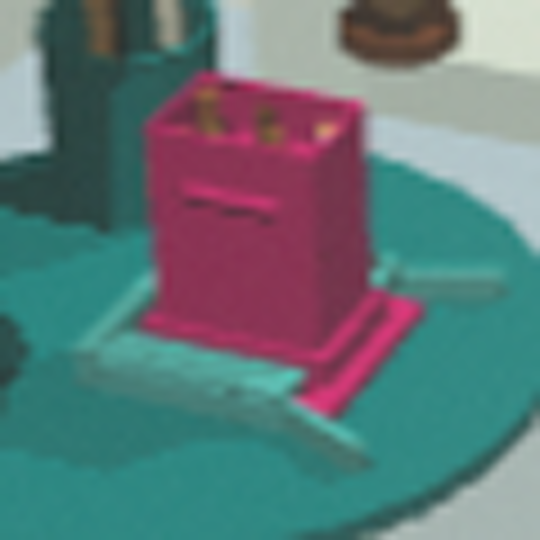

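The slot mouth points towards the robot, and the foot sits under the lips with about 17 mm showing, as expected. The neck and post positions agree within a few mm. As a last check, I compare the bystanders with the start pictures and then hand in.

Run:
```python
from h import *
a=cv2.imread('pics/scene0.png').astype(int);b=cv2.imread('pics/scene8.png').astype(int)
for n,(x,y,w,h) in dict(mug=(175,252,50,45),top=(293,300,30,32),remote=(262,333,45,65),red=(198,320,42,48),pcup=(308,105,24,42),bowl=(395,125,17,20)).items():
    print(n,np.abs(a-b)[y:y+h,x:x+w].mean().round(1))
a=cv2.imread('pics/side0.png').astype(int);b=cv2.imread('pics/side8.png').astype(int)
for n,(x,y,w,h) in dict(jar=(208,218,34,42),bowl=(170,268,50,38),pcup=(293,250,36,56)).items():
    print('side',n,np.abs(a-b)[y:y+h,x:x+w].mean().round(1))
r.close_job()
```

```text
mug 15.3
top 13.5
remote 5.5
red 5.7
pcup 5.9
bowl 13.0
side jar 3.6
side bowl 5.6
side pcup 3.6
the job is handed in; nothing more can be done
```

Run:
```python
import cv2,numpy as np
a=cv2.imread('pics/scene0.png');b=cv2.imread('pics/scene8.png')
c=lambda i:np.hstack([i[245:305,170:235],i[290:350,280:345]])
cv2.imwrite('pics/cmp.png',cv2.resize(np.vstack([c(a),c(b)]),None,fx=4.5,fy=4.5))
```

```text
(no output)
```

View pics/cmp.png

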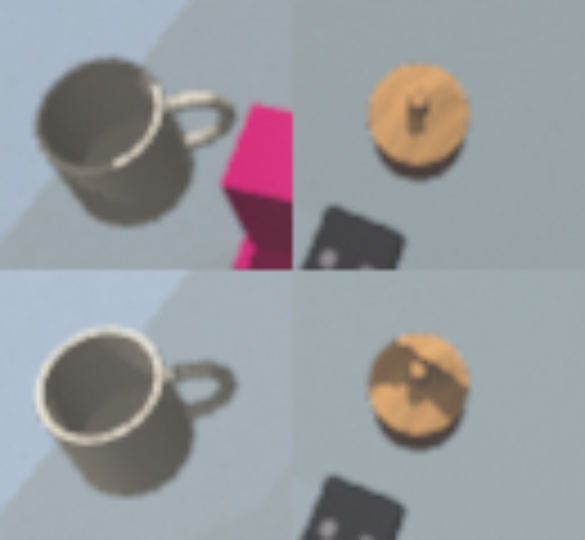

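The job is done and handed in at about 18.5 s of the 67 s allowed; the hand-in gives no verdict.

**What I did:** I slid the closed box into the slot until it met the back stop, with about 10 N at 46.5 mm from the axis (47 expected). I drew the lid straight up and lowered it onto the left-most cork mat, at about (490, 348). I then turned the tray about 52° by its post and let go.

**Last checks:**
- **Box:** it stands under the lips. By camera, its distance to the post came out 2–5 mm shorter than the nominal 157 mm, and its outer edge at x = 503–512 instead of 500. The two views differ by about that much, so I rely on the contact with the stop.
- **Tray:** its angle is about 0, within 1–3° (post y 15–21 by gripper and cameras, axis y 15.4).
- **Lid:** it looked upright and well inside the mat when I let go. I did not measure it again after that.
- **Bystanders:** image differences for the mug, spinning top and bowl were higher than for the rest. An enlarged comparison, made after handing in, showed the mug and top in place with only the shadows changed. The bowl's side-view difference was low.

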